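Load the counter trolley with the brake on, then roll it home

TASK

Roll the little bottle trolley along its rail to the loading stop and, while it is still empty, lock it there by pressing its red brake pedal fully down; then stand every white vitamin bottle upright on its raised deck, together with the small red carton, which lies flat there along the deck. With all of them aboard, flick the pedal fully up, roll the loaded trolley all the way home and press the pedal fully down again to park it. Leave the mug, the syrup bottle and the lotion bottle alone.

Things in the scene. Friction and masses are not known exactly. Their poses are not given: they have to be found in the camera images.
- rail: grey rail fixed on the worktop, 74 x 435 x 8 mm, on which the trolley rolls; a rubber bumper at its home end. Origin at worktop level on its centre line, z up; its y axis runs along it from the home end (robot's right) to the loading end (robot's left); yaw within 0.08 rad. Two steel keepers on it take the brake's foot, one with the trolley at the loading stop, one with it home.
- deck (a point): centre of the trolley's deck top, 58 mm above the worktop; axes parallel to the rail's. The deck is a raised pale wooden board 72 mm wide (x) and 225 mm long (y), with a thin wire gallery round it: 21 mm high above the deck along the sides, 39 mm at the ends; 62 mm (x) by 213 mm (y) are free inside the gallery.
- push_bar (a point): middle of the trolley's black push bar: round, 12 mm thick, 67 mm long across the rail (along the rail's x), 125 mm above the worktop, 158 mm from the deck's centre toward the home end; it may be pinched from above or pushed.
- trolley (a joint): travel of the trolley along the rail in m: 0 = fully home, 0.12 = at the loading stop (toward +y of the rail). Rolls with about 1.5 N of friction and stays where it is left.
- brake (a joint): brake pedal in rad: 0 = fully up (released), 0.70 = fully down (locked). Stays where it is left; about 2 N at the pad moves it. Down at the loading stop or at home, its foot stands in a keeper and the trolley can not roll; with the trolley more than about 5 mm from either end of its travel the foot may land on a keeper and the pedal not go down.
- pedal (a point): middle of the red pad (20 wide, 26 long, 14 mm thick) at the tip of the brake pedal, at the trolley's loading end. Its arm turns about a level axis along the rail's x, 122 mm from the deck's centre toward the rail's +y and 55 mm above the worktop; the pad's middle is 80 mm from the axis: 30 degrees above level when up, 10 below when down (42 mm high). Press from above; pinch its sides to lift.
- bottle_teal: white plastic vitamin bottle with ribbed screw cap, 58 mm across, 74 mm tall, white cap, teal band at the foot of its label; origin at the centre of its underside, z up its axis; 0.06 to 0.13 kg. Its body is a plain cylinder up to about 60 mm. May be absent (None).
- bottle_redcap: white plastic vitamin bottle with ribbed screw cap, 46 mm across, 84 mm tall, dark red cap, purple band; origin at the centre of its underside, z up its axis; 0.06 to 0.13 kg. Its body is a plain cylinder up to about 68 mm. May be absent (None).
- red_carton: the small red carton itself; origin at the centre of its underside (see carton_mid).
- carton_mid (a point): centre of a small closed red cardboard carton, 47 mm (x) by 72 mm (y) by 48 mm (z), about 0.12 kg, always there. Axes are the carton's own; it stands flat, turned any way. On the deck it fits only with its long side along the rail.
- mug: red mug with handle, 82 x 115 x 85 mm, loose bystander; origin at the centre of its underside. Leave alone.
- syrup_bottle: orange-brown bottle with a black cap, 55 mm across, 137 mm tall, loose bystander; origin under its centre. Leave alone.
- lotion_bottle: pink bottle with a dark red cap, 53 mm across, 152 mm tall, loose bystander; origin under its centre. Leave alone. It stands under the wall cabinets, which hang over the back of the worktop from about 0.58 m ahead of the base and 0.47 m above the worktop: keep the arm clear of them.

How it is judged:
By the outcome, as a careful person would: the job done as asked, in the order asked, and still so for the second after the job is handed in, with the robot touching nothing.
Of bottle_teal, bottle_redcap only 1 to 2 are there at a start; the rules pass over those that are not, and their reading is None.
At some moment in a run one of red_carton may be knocked a few centimetres aside while the robot is not near it.
It also fails if it takes over 200 s, if anything falls off the work surface, if the arm or the gripper's body presses on something with over 40 N, if the wrist force passes 120 N, or if a joint passes its speed limit or range.

ROBOT

A 7-joint arm with a two-finger parallel gripper is mounted at the origin on a cart in front of the work surface, level with it; the furniture and walls round the work are solid. World frame = base frame: x ahead of the robot, y to its left, z up, the work surface at z = 0. Lengths are in m, angles in rad, forces in N, time in s.
With the tool pointing down it reaches from about 0.35 to 0.9 m from the base axis. Payload 8.1 kg.
Tool frame: the origin (TCP) lies on the centre line of the jaws, within the pads' length; the fingertips stand 19 mm ahead of it and the grasp point (between the pads) is the TCP; z points along the fingers, y is the direction in which the jaws open and shut (so a half turn about z gives the same grasp; the last joint's range is limited). The gripper opens to 92 mm and grips with 3 to 60 N. Pads are 19 mm wide; open, the fingers measure 130 mm over their backs; the gripper's body (75 mm by 190 mm) begins 47 mm behind the grasp point.
Start: joints at [-1.416, 0.434, 0.025, 1.573, -0.012, 1.134, -0.075], TCP at [0.159, 0.604, 0.246] pointing down, gripper open.
Joint ranges: [-2.62, 2.62], [-0.44, 2.09], [-1.27, 1.32], [0.08, 2.57], [-1.32, 4.46], [0.12, 2], [-2.74, 2.74]. Speed limits (rad/s): [2.22, 2.22, 3.01, 3.01, 3.14, 3.14, 3.14].

INTERFACE

Orientations are given as a rotation vector (axis times angle).
In Python, from cell import monitor, imaging, workorder, outline_of gives the robot as it stands.
- The arm moves only by the tool move_arm, never from a script. Its argument "series" is a list of rows, each a list of 6 numbers: the shift along the world's x, y, z in cm, then the turn, a rotation vector about the world's x, y, z in degrees. A call has 1 to 8 rows; each row shifts and turns the commanded pose from where the row before left it; what a row does not reach is not made up. A row lasts 1/10 s, in which the tool goes at most 50 mm and 8.59 degrees, less where a joint would pass 70% of its speed; a pose out of reach is approached as far as the arm can. A call with a gripper value outside its range is refused whole. "grip" is the opening, from 0 (shut) to 1 (fully open), set as the call begins (left out, the last holds). The fingers move at their own pace and stop on an object; "force" is the grip in N (left out, the last holds). Time passes only in rows, so rows that do not move let the fingers close. It gives the time, the measured TCP pose, the force and the opening at its end, in the units of the state.
- monitor.observe(): the state, without advancing time (a new reading comes with each control period).
- imaging.get_image(name): name is "scene" or "top" or "wrist"; returns a dict with "color" (480x640x3 uint8, red, green, blue), "fx", "fy", "cx", "cy" (pixels), "rvec" (rotation vector, rad) and "tvec" (3), from world to camera coordinates, as OpenCV has them; the wrist camera has in their place "mount" (4x4, takes a point from camera to tool coordinates, whose origin is the TCP and whose axes are the flange's). Camera axes: x right, y down, z forward; pixel columns grow to the right and rows downward; lengths in m; the calibration is good to about 2 mm. The wrist camera is an equidistant fisheye: a pixel r from the principal point sees the ray r / f radians off the axis. A picture is of the moment at which its call begins: read the wrist's pose just before it. There is no depth.
- workorder.sign_off(): hands the job in, once; it reports no verdict.
Trained networks look in the newest picture that a camera, given by its name, has taken for a name from the list of things; names that differ only in an ending like _2 or _b are one class to them, and where a whole thing is asked for, a point or a joint stands for the part that bears it (a point fixed in the world has none). Each returns a list of dicts, best first, with "p" (0 to 1); they miss things now and then, are a little off and sometimes report something else, mostly with a low value. They report only what shows in the picture. A call takes as long as a camera call.
- outline_of(camera, thing): "mask" (480x640 bool, what is visible of it) and "rect" ([left, top, width, height] in pixels, round what is visible of it).
The state is a dict: "clock": time; "joints": joint angles; "dq": joint speeds; "joint_efforts": joint torques, N m; "position": TCP position; "ee_rot": TCP orientation; "force": force on the tool from outside, world axes, zero at the start; "ft_torque": the same for the moment, N m; "width": opening from 0.0 (shut) to 1.0 (fully open).
Only numpy, scipy, OpenCV 4.12 (cv2) and the standard library are available. Lean on these libraries where they do the work, as an engineer would, in place of code of your own. Each camera call takes 0.05 s, during which the arm holds its last target. There are 200 camera calls.

## Working session

There is one attempt and no reset: what is moved stays moved. The work goes in short steps, Python scripts to look and compute and a tool call to move; the robot and the scene stay as the last step left them, time stands still between calls to the robot, and variables do not carry over. Pictures are saved under pics/ and viewed, about 12 in all and at most 16, crops included, and the job is handed in when it is done.

Besides the shell and the picture viewer there is one more tool, called after "Emit:" as name([rows], argument=value, ...), one row to a line, values as JSON. move_arm: Moves the arm, as the interface text tells. Its arguments: {"type":"object","properties":{"series":{"type":"array"},"grip":{"type":"number"},"force":{"type":"number"}},"required":["series"]}

```bash
mkdir -p pics; ls
cat > h.py <<'E'
import numpy as np, cv2
from cell import monitor, imaging, workorder, outline_of
from scipy.spatial.transform import Rotation as R
def get(n):
    s=monitor.observe(); im=imaging.get_image(n); im['s']=s; return im
def save(im,f): cv2.imwrite('pics/'+f,im['color'][:,:,::-1])
def ray(im,u,v):
    """origin, dir in world"""
    x=(u-im['cx'])/im['fx']; y=(v-im['cy'])/im['fy']
    if 'mount' in im:
        r=np.hypot(x,y); d=np.array([x/r*np.sin(r),y/r*np.sin(r),np.cos(r)]) if r>1e-9 else np.array([0,0,1.])
        M=np.array(im['mount']); T=np.eye(4); T[:3,:3]=R.from_rotvec(im['s']['ee_rot']).as_matrix(); T[:3,3]=im['s']['position']
        W=T@M; return W[:3,3],W[:3,:3]@d
    Rm=cv2.Rodrigues(np.array(im['rvec'],float))[0]; t=np.array(im['tvec'],float).ravel()
    return -Rm.T@t, Rm.T@np.array([x,y,1.])
def atz(im,u,v,z):
    o,d=ray(im,u,v); return o+d*(z-o[2])/d[2]
def proj(im,P):
    P=np.array(P,float)
    if 'mount' in im:
        T=np.eye(4); T[:3,:3]=R.from_rotvec(im['s']['ee_rot']).as_matrix(); T[:3,3]=im['s']['position']
        W=np.linalg.inv(T@np.array(im['mount'])); p=W[:3,:3]@P+W[:3,3]
        r=np.hypot(p[0],p[1]); th=np.arctan2(r,p[2]); return np.array([im['cx']+im['fx']*th*p[0]/r,im['cy']+im['fy']*th*p[1]/r])
    p=cv2.Rodrigues(np.array(im['rvec'],float))[0]@P+np.array(im['tvec'],float).ravel()
    return np.array([im['cx']+im['fx']*p[0]/p[2],im['cy']+im['fy']*p[1]/p[2]])
def tri(*obs):
    A=np.zeros((3,3));b=np.zeros(3)
    for im,u,v in obs:
        o,d=ray(im,u,v); d=d/np.linalg.norm(d); Q=np.eye(3)-np.outer(d,d); A+=Q; b+=Q@o
    return np.linalg.solve(A,b)
E
python3 - <<'E'
from h import *
for n in ('scene','top'):
    im=get(n); save(im,n+'0.png')
    print(n,[np.round(im[k],3).tolist() for k in('fx','cx','cy','rvec','tvec')], 'cam',ray(im,0,0)[0].round(3))
    for t in ('rail','trolley','push_bar','pedal','bottle_teal','bottle_redcap','red_carton','mug','syrup_bottle','lotion_bottle'):
        o=outline_of(n,t)
        print(t,[(round(k['p'],2),k['rect']) for k in o[:2]])
        if o: m=o[0]['mask']; ys,xs=np.nonzero(m); print('   cen',xs.mean().round(1),ys.mean().round(1),'z0',atz(im,xs.mean(),ys.mean(),0.05).round(3))
s=monitor.observe();print(s)
im=get('wrist');print(im['mount'],im['fx'],im['cx'],im['cy'])
E
```

```text
pics
scene [549.837, 319.189, 239.411, [1.671, -1.638, 0.841], [0.081, 0.362, 1.387]] cam [-0.911  0.073  1.107]
rail [(0.9, [227.4, 233.9, 147.9, 54.7])]
   cen 276.7 270.6 z0 [0.38  0.217 0.05 ]
trolley [(0.83, [249.0, 234.8, 122.2, 43.2])]
   cen 291.4 261.1 z0 [0.427 0.175 0.05 ]
push_bar [(0.72, [251.2, 235.2, 121.1, 43.6])]
   cen 290.4 261.7 z0 [0.425 0.178 0.05 ]
pedal [(0.62, [253.5, 253.8, 24.8, 14.6])]
   cen 262.6 259.0 z0 [0.436 0.265 0.05 ]
bottle_teal []
bottle_redcap [(0.82, [467.1, 248.4, 14.2, 27.8])]
   cen 475.4 263.4 z0 [ 0.43  -0.395  0.05 ]
red_carton [(0.91, [430.5, 273.5, 28.4, 28.4])]
   cen 444.1 286.8 z0 [ 0.317 -0.279  0.05 ]
mug [(0.84, [170.5, 228.0, 23.3, 29.2])]
   cen 182.9 240.6 z0 [0.527 0.534 0.05 ]
syrup_bottle [(0.58, [240.2, 213.4, 19.3, 37.9])]
   cen 250.4 234.3 z0 [0.567 0.319 0.05 ]
lotion_bottle [(0.75, [343.8, 190.3, 11.8, 26.8])]
   cen 348.6 205.5 z0 [ 0.753 -0.011  0.05 ]
top [483.37, 325.318, 237.577, [2.1, -2.161, 0.19], [0.07, 0.506, 1.319]] cam [0.271 0.062 1.387]
rail [(0.75, [215.5, 247.2, 159.6, 47.8]), (0.68, [221.4, 210.9, 21.
[... 1077 characters left out ...]
3935e+01,  9.83859748e-01, -3.14805293e+01,
       -6.06344431e-02,  3.24499269e-02,  4.25899486e-05]), 'position': array([0.15938332, 0.60436153, 0.24572549]), 'ee_rot': array([4.03892732e-01, 3.11546629e+00, 4.85276882e-05]), 'force': array([ 0.41637395, -0.2880916 , -0.72525682]), 'ft_torque': array([ 0.03067385, -0.02384374,  0.05222796]), 'width': 0.9996594416606458}
[[ 6.51878425e-05 -9.55477799e-01 -2.95062995e-01  7.96972063e-02]
 [ 9.99999677e-01  2.98809210e-04 -7.46680366e-04 -4.65654425e-04]
 [ 8.01604053e-04 -2.95062851e-01  9.55477510e-01 -1.38151803e-01]
 [ 0.00000000e+00  0.00000000e+00  0.00000000e+00  1.00000000e+00]] 371.64829954431775 317.59235076728635 237.98791483926598
```

Run:
```python
import cv2,numpy as np
a=cv2.imread('pics/top0.png')[160:330,120:520]; b=cv2.imread('pics/scene0.png')[170:320,140:540]
cv2.imwrite('pics/c0.png',np.vstack([cv2.resize(a,(800,340),interpolation=cv2.INTER_CUBIC),cv2.resize(b,(800,260),interpolation=cv2.INTER_CUBIC)]))
```

```text
(no output)
```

View pics/c0.png

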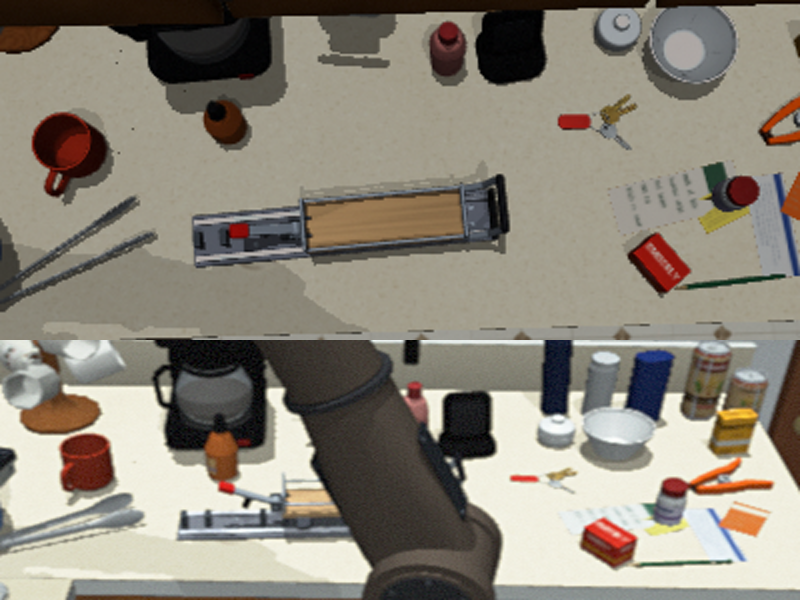

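Run:
```python
from h import *
im=get('top')
c=lambda a,b:(a/2+120,b/2+160)
L=[(303,199),(303,251),(463,187),(463,237)]
P=[atz(im,*c(*p),.058) for p in L]
for p in P: print(p.round(3))
print('deck c',np.mean(P,0).round(3),'len',np.linalg.norm(P[0]-P[2]).round(3))
d=(P[0]+P[1]-P[2]-P[3])[:2]; print('dir yaw', np.arctan2(-d[0],d[1]))
A=[atz(im,*c(*p),.008) for p in [(193,217),(195,266)]]; print('rail load end',np.round(A,3))
B=[atz(im,*c(*p),.125) for p in [(501,178),(505,232)]]; print('bar',np.round(B,3))
print('pedal',atz(im,*c(240,230),.095).round(3))
# tri for bottle cap / carton using scene & top masks
sc=get('scene')
print('redcap',tri((im,487.4,256.1),(sc,475.4,263.4)).round(3),'carton',tri((im,449.1,291.2),(sc,444.1,286.8)).round(3))
s=monitor.observe(); print(R.from_rotvec(s['ee_rot']).as_matrix().round(3), s['position'])
```

```text
[0.448 0.206 0.058]
[0.377 0.207 0.058]
[ 0.459 -0.016  0.058]
[ 0.389 -0.013  0.058]
deck c [0.418 0.096 0.058] len 0.222
dir yaw 0.05279096402906193
rail load end [[0.434 0.369 0.008]
 [0.364 0.366 0.008]]
bar [[ 0.46  -0.063  0.125]
 [ 0.388 -0.065  0.125]]
pedal [0.404 0.287 0.095]
redcap [ 0.443 -0.399  0.04 ] carton [ 0.349 -0.288  0.023]
[[-0.967  0.255  0.   ]
 [ 0.255  0.967  0.   ]
 [-0.     0.    -1.   ]] [0.15937087 0.60435727 0.24574798]
```

Emit:
move_arm([
  [3.2,-3.8,0,0,0,2.2],
  [3.2,-3.8,0,0,0,2.2],
  [3.2,-3.8,0,0,0,2.2],
  [3.2,-3.8,0,0,0,2.2],
  [3.2,-3.8,0,0,0,2.2],
  [3.2,-3.8,0,0,0,2.2],
  [3.2,-3.8,0,0,0,2.2],
  [3.2,-3.8,0,0,0,2.4],
])

```text
clock: 2.05
position: [0.4164, 0.2987, 0.2461]
ee_rot: [-0.086, 3.14, 0.001]
force: [0.6, 0.7, -0.7]
width: 1.001
```

Emit:
move_arm([
  [0,-4.5,0,0,0,0],
  [0,-4.5,0,0,0,0],
  [0,-4.5,0,0,0,0],
  [0,-4.5,0,0,0,0],
  [0,0,0,0,0,0],
])

```text
clock: 2.55
position: [0.4152, 0.1144, 0.246]
ee_rot: [-0.07, 3.141, -0.002]
force: [-0.9, 0.5, -0.6]
width: 1.003
```

Run:
```python
from h import *
im=get('wrist'); save(im,'w1.png'); print(im['s']['position'],im['s']['ee_rot'],im['s']['force'])
for z in (.125,): print(proj(im,[.425,-.062,.125]), proj(im,[.404,.287,.095]))
```

```text
[0.41523821 0.11441524 0.24599989] [-7.04369094e-02  3.14077047e+00 -2.08953959e-03] [-0.91873973  0.45786336 -0.5654368 ]
[104.42058016 239.84420237] [513.5643547  224.28316839]
```

View pics/w1.png

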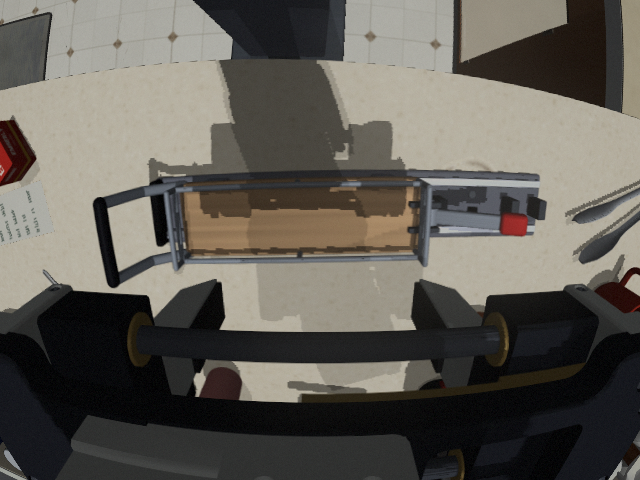

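Run:
```python
from h import *
im=get('wrist'); t=get('top')
print('bar',atz(im,100,200,.131).round(4),atz(im,113,283,.131).round(4), tri((im,106,242),(t,371.5,262.5)).round(4))
print('pad',tri((im,514,225),(t,239.5,275.5)).round(4))
print('rail end', atz(im,539,176,.008).round(4), atz(im,533,236,.008).round(4))
P=[atz(im,u,v,.058).round(4) for u,v in[(181,186),(181,256),(418,186),(421,254)]]; print(P,np.mean(P,0))
```

```text
bar [ 0.3909 -0.0549  0.131 ] [ 0.4613 -0.052   0.131 ] [ 0.4276 -0.0633  0.1171]
pad [0.4025 0.287  0.102 ]
rail end [0.3651 0.3693 0.008 ] [0.4371 0.3752 0.008 ]
[array([ 0.392 , -0.0111,  0.058 ]), array([ 0.4612, -0.0149,  0.058 ]), array([0.3827, 0.2065, 0.058 ]), array([0.4477, 0.2174, 0.058 ])] [0.4209   0.099475 0.058   ]
```

Emit:
move_arm([
  [0.3,-4.4,0,0,0,0.4],
  [0.3,-4.4,0,0,0,0],
  [0.3,-4.3,0,0,0,0],
  [0.3,-4.3,0,0,0,0],
  [0,0,-4,0,0,0],
  [0,0,-4,0,0,0],
  [0,0,-4,0,0,0],
  [0,0,0,0,0,0],
])

```text
clock: 3.5
position: [0.4249, -0.0523, 0.1222]
ee_rot: [0.097, -3.132, 0.0]
force: [0.0, 0.1, 1.4]
width: 0.999
```

Emit:
move_arm([
  [0,0,0,0,0,0],
  [0,0,0,0,0,0],
  [0,0,0,0,0,0],
  [0,0,0,0,0,0],
  [0,0,0,0,0,0],
  [0,0,0,0,0,0],
], grip=0, force=15)

```text
clock: 4.1
position: [0.4276, -0.0536, 0.1262]
ee_rot: [-0.094, 3.139, 0.0]
force: [0.0, -0.1, 0.1]
width: 0.527
```

Emit:
move_arm([
  [0,0,0,0,0,0],
  [0,0,0,0,0,0],
  [0,0,0,0,0,0],
  [0,0,0,0,0,0],
  [0,0,0,0,0,0],
  [0,0,0,0,0,0],
])

```text
clock: 4.7
position: [0.4273, -0.0537, 0.1257]
ee_rot: [0.094, -3.14, 0.0]
force: [-0.5, -1.9, 0.5]
width: 0.127
```

Emit:
move_arm([
  [-0.1,1.5,0,0,0,0],
  [-0.1,2,0,0,0,0],
  [-0.1,2,0,0,0,0],
  [-0.1,2,0,0,0,0],
  [-0.1,2,0,0,0,0],
  [-0.1,1,0,0,0,0],
  [0,0,0,0,0,0],
])

```text
clock: 5.4
position: [0.421, 0.0467, 0.1254]
ee_rot: [0.089, -3.139, 0.009]
force: [2.7, -30.3, 2.7]
width: 0.617
```

Run:
```python
from h import *
t=get('top'); im=get('wrist'); save(im,'w2.png'); s=monitor.observe(); print(s['position'],s['force'],s['width'])
a=t['color'][230:310,200:400,::-1]
cv2.imwrite('pics/c2.png',np.vstack([cv2.resize(a,(640,256),interpolation=cv2.INTER_CUBIC),im['color'][100:420,:,::-1]]))
```

```text
[0.42109071 0.04537726 0.12543216] [  2.04164191 -29.76238968   2.11529161] 0.5901838292505412
```

View pics/c2.png

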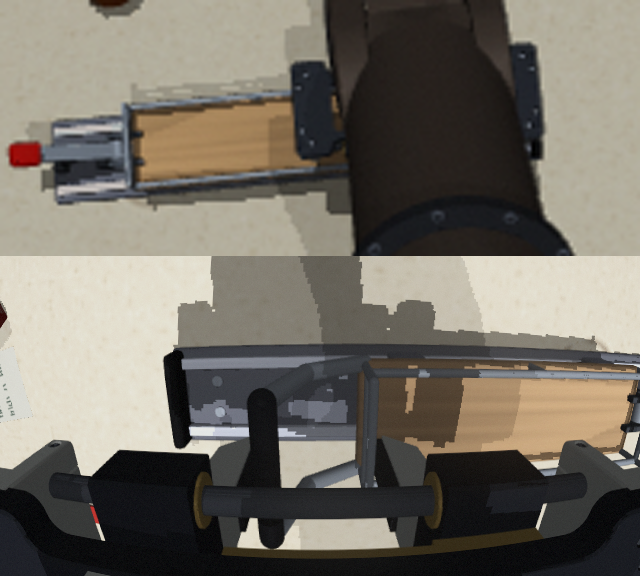

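Run:
```python
from h import *
t=get('top'); im=get('wrist')
print('bar',atz(im,261,240,.131).round(4),atz(im,272,388,.131).round(4))
print('bar in w1 was y -0.0535 at same z')
print('deck load edge top', atz(t,200+132/3.2,230+106/3.2,.058),atz(t,200+134/3.2,230+182/3.2,.058))
print('bumper', atz(im,172,200,.02), 'rail load end',atz(t,200+53/3.2,230+125/3.2,.008),atz(t,200+56/3.2,230+202/3.2,.008))
print('pad', atz(t,200+25/3.2,230+154/3.2,.102), monitor.observe()['force'])
```

```text
bar [0.3843 0.0211 0.131 ] [0.4553 0.0255 0.131 ]
bar in w1 was y -0.0535 at same z
deck load edge top [0.44072323 0.2900425  0.058     ] [0.37509839 0.28821698 0.058     ]
bumper [ 0.39426986 -0.06056612  0.02      ] rail load end [0.43201483 0.36927049 0.008     ] [0.36328588 0.36588216 0.008     ]
pad [0.39746879 0.37136135 0.102     ] [  1.68068561 -30.35194714   1.81976807]
```

Emit:
move_arm([
  [0,-1,0,0,0,0],
  [0,-0.5,0,0,0,0],
  [0,0,0,0,0,0],
  [0,0,0,0,0,0],
  [0,0,0,0,0,0],
  [0,0,0,0,0,0],
  [0,0,0,0,0,0],
  [0,0,0,0,0,0],
], grip=0.8)

```text
clock: 6.4
position: [0.4214, 0.0365, 0.1257]
ee_rot: [0.094, -3.14, -0.0]
force: [0.7, -0.0, 0.2]
width: 0.799
```

Run:
```python
from h import *
s=monitor.observe(); print(s['position'],s['force'],s['width'],s['clock']); t=get('top'); save(t,'t3.png')
```

```text
[0.42136086 0.03652778 0.12573529] [ 0.72688036 -0.02715611  0.18249961] 0.7987492137970917 6.4
```

Emit:
move_arm([
  [0,0,4,0,0,0],
  [0,0,3.5,0,0,0],
  [-0.4,4.8,0,0,0,0],
  [-0.4,4.8,0,0,0,0],
  [-0.4,4.8,0,0,0,0],
  [-0.4,4.8,0,0,0,0],
  [-0.4,4.8,0,0,0,0],
  [-0.3,4.8,0,0,0,0],
], grip=0)

```text
clock: 7.25
position: [0.3977, 0.3263, 0.2008]
ee_rot: [-0.094, 3.14, 0.0]
force: [0.8, -0.7, -0.7]
width: 0.152
```

Emit:
move_arm([
  [0,4.8,0,0,0,0],
  [0,1.5,0,0,0,0],
  [0,0,-2,0,0,0],
  [0,0,-2,0,0,0],
  [0,0,-2,0,0,0],
  [0,0,0,0,0,0],
  [0,0,0,0,0,0],
])

```text
clock: 7.95
position: [0.3985, 0.387, 0.1409]
ee_rot: [0.093, -3.14, 0.001]
force: [0.4, -0.9, 0.5]
width: 0.007
```

Run:
```python
from h import *
t=get('wrist'); save(t,'w4.png'); print(monitor.observe()['position'],proj(t,[.398,.369,.095]))
```

```text
[0.39877612 0.3873996  0.14151991] [285.65040029 276.18210725]
```

View pics/w4.png

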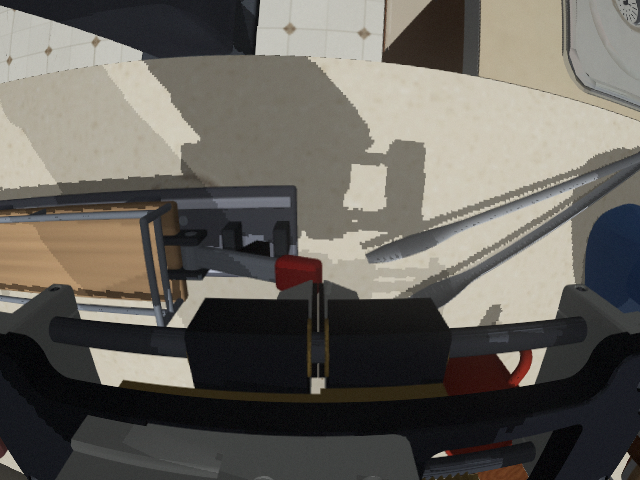

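Run:
```python
from h import *
t=get('wrist'); print(atz(t,277,258,.1),atz(t,278,283,.1),atz(t,321,262,.1), atz(t,296,258,.1),atz(t,297,186,.008),atz(t,295,262,.008))
```

```text
[0.38651381 0.36499353 0.1       ] [0.40064632 0.36582541 0.1       ] [0.38731651 0.3878329  0.1       ] [0.38589503 0.37483152 0.1       ] [0.3636216  0.36938035 0.008     ] [0.42352826 0.37046984 0.008     ]
```

Emit:
move_arm([
  [-0.2,-0.2,-2,0,0,0],
  [0,0,-1.5,0,0,0],
  [0,0,-1,0,0,0],
  [0,0,-1,0,0,0],
  [0,0,-1,0,0,0],
  [0,0,0,0,0,0],
])

```text
clock: 8.65
position: [0.3961, 0.3849, 0.0748]
ee_rot: [0.094, -3.139, 0.002]
force: [-0.1, 0.5, -0.5]
width: 0.008
```

Emit:
move_arm([
  [0,0,-0.5,0,0,0],
  [0,0,-0.3,0,0,0],
  [0,0,0,0,0,0],
])

```text
clock: 8.95
position: [0.3966, 0.3852, 0.0678]
ee_rot: [-0.094, 3.14, -0.0]
force: [0.3, -0.5, 2.5]
width: 0.009
```

Emit:
move_arm([
  [0,0,-0.3,0,0,0],
  [0,0,0,0,0,0],
])

```text
clock: 9.15
position: [0.3968, 0.386, 0.0666]
ee_rot: [-0.094, 3.139, 0.003]
force: [-4.6, -3.7, 23.2]
width: 0.008
```

Emit:
move_arm([
  [0,0,-0.3,0,0,0],
  [0,0,0,0,0,0],
])

```text
clock: 9.35
position: [0.3971, 0.386, 0.0653]
ee_rot: [-0.093, 3.139, 0.004]
force: [-9.0, -9.0, 46.9]
width: 0.005
```

Emit:
move_arm([
  [0,0,2,0,0,0],
  [0,0,4,0,0,0],
  [0,0,4,0,0,0],
  [0,0,4,0,0,0],
  [0,-4,0,0,0,0],
  [0,-4,0,0,0,0],
  [0,0,0,0,0,0],
], grip=1)

```text
clock: 10.05
position: [0.3968, 0.2998, 0.2021]
ee_rot: [0.085, -3.14, 0.003]
force: [0.5, 0.3, 0.1]
width: 0.564
```

Run:
```python
from h import *
t=get('top'); im=get('wrist'); save(im,'w5.png'); print(monitor.observe()['position'])
a=t['color'][230:310,190:390,::-1]
cv2.imwrite('pics/c5.png',np.vstack([cv2.resize(a,(640,256),interpolation=cv2.INTER_CUBIC),im['color'][100:440,:,::-1]]))
for dc in (.18,.185,.19): print(dc,proj(im,[.3965,dc+.122+.0788,.049]), proj(im,[.3965,dc+.122+.0693,.10]))
```

```text
[0.39653915 0.30466015 0.20208662]
0.18 [412.09507407 231.35018074] [416.38138265 250.82800107]
0.185 [417.78352666 231.69173854] [423.10853763 251.16208143]
0.19 [423.42148913 232.03218043] [429.76100759 251.4907322 ]
```

View pics/c5.png

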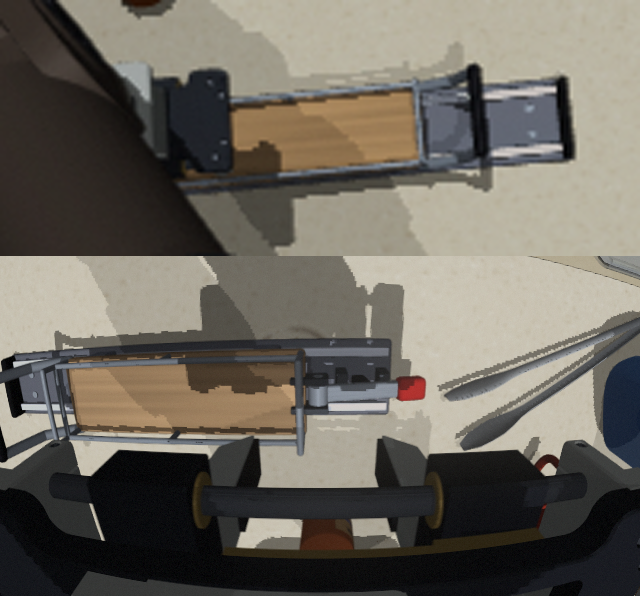

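Emit:
move_arm([
  [0,0,4,0,0,0],
  [0,-4.8,1,0,0,0],
  [0,-4.8,0,0,0,0],
  [0,-4.8,0,0,0,0],
  [0,-4.8,0,0,0,0],
  [0,-4.8,0,0,0,0],
  [0,-4.8,0,0,0,0],
  [0,-4.8,0,0,0,0],
])

```text
clock: 10.95
position: [0.3968, -0.0315, 0.2521]
ee_rot: [-0.097, 3.139, 0.0]
force: [0.8, -1.5, 0.8]
width: 1.0
```

Emit:
move_arm([
  [0,-4.8,0,0,0,0],
  [0,-4.8,0,0,0,0],
  [0,-4.8,0,0,0,0],
  [0,-4.8,0,0,0,0],
  [0,-4.8,0,0,0,0],
  [0,-3,0,0,0,0],
  [0,0,0,0,0,0],
  [0,0,0,0,0,0],
])

```text
clock: 11.75
position: [0.397, -0.3004, 0.2514]
ee_rot: [0.093, -3.139, 0.0]
force: [0.3, 0.7, 0.4]
width: 1.003
```

Run:
```python
from h import *
im=get('wrist'); save(im,'w6.png'); s=im['s'];print(s['position'],s['ee_rot'])
for t in('red_carton','bottle_redcap','bottle_teal'):
    for o in outline_of('wrist',t)[:2]:
        c,(w,h),a=cv2.minAreaRect(np.argwhere(o['mask'])[:,::-1].astype(np.float32)); print(t,o['p'],o['rect'],c,w,h,a)
np.savez('w6.npz',**{k:im[k] for k in('fx','fy','cx','cy','mount')},position=s['position'],ee_rot=s['ee_rot'])
```

```text
[ 0.39699966 -0.30040417  0.25137226] [ 9.34849306e-02 -3.13931859e+00  6.76387131e-05]
red_carton 0.72 [294.8, 123.7, 79.2, 82.2] (335.5384216308594, 163.80767822265625) 76.27127075195312 51.03241729736328 56.30992889404297
bottle_redcap 0.82 [189.9, 219.8, 57.2, 63.5] (219.00001525878906, 252.50001525878906) 45.961936950683594 67.17514038085938 45.0
bottle_redcap 0.57 [293.4, 125.6, 78.4, 83.8] (335.6153869628906, 163.42306518554688) 75.7165756225586 49.36831283569336 56.30992889404297
```

View pics/w6.png

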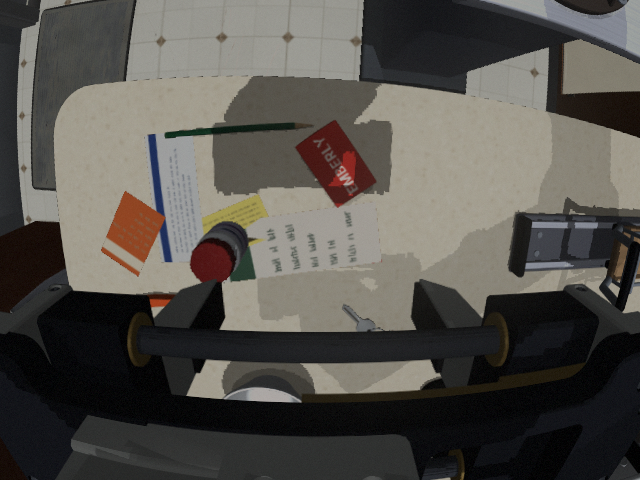

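Run:
```python
from h import *
im=get('wrist'); t=get('top'); sc=get('scene')
C=[atz(im,u,v,.048)for u,v in[(295,148),(334,121),(376,181),(338,208)]]
print(np.round(C,3),'c',np.mean(C,0).round(4),[np.linalg.norm(C[i]-C[i-1]).round(3) for i in range(4)])
d=(C[2]+C[3]-C[0]-C[1])[:2]; print('long dir deg from +y', np.degrees(np.arctan2(-d[0],d[1])))
for cam,im2 in(('top',t),('scene',sc)):
    o=outline_of(cam,'red_carton')[0]; ys,xs=np.nonzero(o['mask']); print(cam,o['rect'],xs.mean(),ys.mean(),proj(im2,[*np.mean(C,0)[:2],.03]))
b=outline_of('wrist','bottle_redcap')[0]
print('cap',atz(im,212,262,.084).round(4), 'base guess',atz(im,237,236,0.0).round(4), proj(t,[*atz(im,212,262,.084)[:2],.084]),proj(sc,[*atz(im,212,262,.084)[:2],.084]),proj(sc,[*atz(im,212,262,.084)[:2],.0]))
print(outline_of('scene','bottle_redcap')[0]['rect'],outline_of('top','bottle_redcap')[0]['rect'])
```

```text
[[ 0.338 -0.324  0.048]
 [ 0.311 -0.29   0.048]
 [ 0.364 -0.247  0.048]
 [ 0.392 -0.281  0.048]] c [ 0.3513 -0.2856  0.048 ] [np.float64(0.069), np.float64(0.043), np.float64(0.068), np.float64(0.044)]
long dir deg from +y -50.95059567029779
top [434.0, 277.9, 29.2, 28.6] 449.0562248995984 291.97791164658634 [448.7689445  290.27987084]
scene [431.2, 274.0, 28.5, 26.4] 444.40875912408757 286.7390510948905 [443.42698572 284.45491766]
cap [ 0.4403 -0.3928  0.084 ] base guess [ 0.4408 -0.3869  0.    ] [490.70723314 254.99413543] [476.0124958  252.70090419] [471.39329634 273.80715618]Traceback (most recent call last):
  File "<stdin>", line 10, in <module>
IndexError: list index out of range
```

Emit:
move_arm([
  [-0.7,0.2,0,0,0,-7.7],
  [-0.7,0.2,0,0,0,-7.7],
  [-0.7,0.2,0,0,0,-7.7],
  [-0.7,0.2,0,0,0,-7.7],
  [-0.7,0.2,-3,0,0,-7.7],
  [-0.7,0.2,-4,0,0,-7.7],
  [-0.5,0.2,-4,0,0,-7.8],
  [0,0,-3,0,0,0],
])

```text
clock: 13.15
position: [0.3482, -0.2859, 0.1098]
ee_rot: [-1.349, -2.836, 0.0]
force: [1.6, -0.0, 1.0]
width: 1.004
```

Run:
```python
from h import *
im=get('wrist'); save(im,'w7.png'); s=im['s'];print(s['position'],s['ee_rot'],s['joints'].round(2)); M=R.from_rotvec(s['ee_rot']).as_matrix(); print('yaw',np.degrees(np.arctan2(-M[0,1],M[1,1])))
```

```text
[ 0.34820253 -0.28589267  0.10984041] [-1.34854948e+00 -2.83558098e+00  3.88344495e-04] [-0.03  0.42  0.79  2.19 -0.46  0.71  1.76]
yaw -50.86974179714461
```

View pics/w7.png

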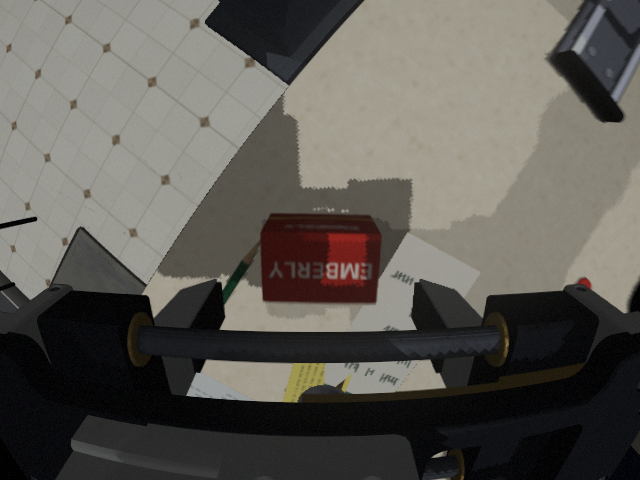

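Run:
```python
from h import *
im=get('wrist')
C=[atz(im,u,v,.048)for u,v in[(263,231),(380,231),(377,302),(262,301)]]
print(np.mean(C,0),im['s']['position'])
```

```text
[ 0.34741027 -0.28320945  0.048     ] [ 0.34714587 -0.28475936  0.10688514]
```

Emit:
move_arm([
  [0,0.1,-3,0,0,0],
  [0,0,-2.5,0,0,0],
  [0,0,-1.7,0,0,0],
  [0,0,0,0,0,0],
])

```text
clock: 13.65
position: [0.3495, -0.2857, 0.0397]
ee_rot: [-1.341, -2.84, -0.001]
force: [-0.9, 0.5, 0.5]
width: 1.001
```

Emit:
move_arm([
  [0,0,0,0,0,0],
  [0,0,0,0,0,0],
  [0,0,0,0,0,0],
  [0,0,0,0,0,0],
  [0,0,0,0,0,0],
], grip=0, force=15)

```text
clock: 14.15
position: [0.3502, -0.286, 0.0408]
ee_rot: [1.341, 2.839, 0.001]
force: [0.0, 0.9, 11.2]
width: 0.779
```

Emit:
move_arm([
  [0,0,1.5,0,0,0],
  [0,0,3,0,0,0],
  [0,0,4,0,0,0],
  [0,0,4,0,0,0],
  [0,0,4,0,0,0],
  [0,0,0,0,0,0],
])

```text
clock: 14.75
position: [0.3511, -0.2874, 0.2091]
ee_rot: [1.339, 2.834, 0.001]
force: [1.3, 0.2, -2.1]
width: 0.78
```

Run:
```python
from h import *
t=get('top'); save(t,'t8.png')
cv2.imwrite('pics/c8.png',cv2.resize(t['color'][240:300,200:400,::-1],(800,240),interpolation=cv2.INTER_CUBIC))
```

```text
(no output)
```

View pics/c8.png

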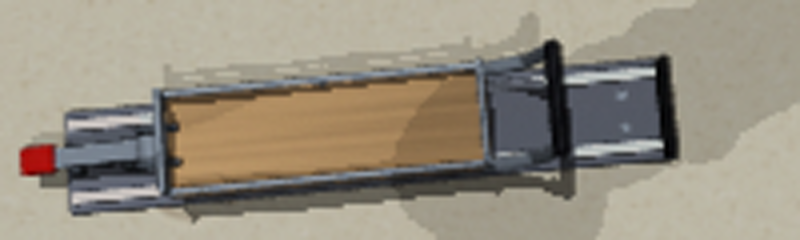

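Run:
```python
from h import *
t=get('top'); c=lambda u,v:(200+u/4,240+v/4)
def q(L,z):
    P=np.array([atz(t,*c(*p),z) for p in L]); print(P.round(4).tolist(),'mean',P.mean(0).round(4)); return P
P=q([(166,97),(173,186),(475,72),(483,163)],.058); d=P[:2].mean(0)-P[2:].mean(0); print('len',np.linalg.norm(d),'yaw deg',np.degrees(np.arctan2(-d[0],d[1])))
q([(157,90),(168,194),(478,63),(491,166)],.097)
q([(161,94),(170,190),(478,66),(487,168)],.079)
q([(554,45),(562,157)],.131)
q([(38,160)],.049)
q([(66,112),(71,214),(665,58),(672,160)],.008)
```

```text
[[0.4376, 0.2893, 0.058], [0.376, 0.2844, 0.058], [0.4489, 0.0753, 0.058], [0.3857, 0.0715, 0.058]] mean [0.412  0.1802 0.058 ]
len 0.21373802042223797 yaw deg 2.8162919448330435
[[0.4376, 0.2887, 0.097], [0.3677, 0.2812, 0.097], [0.4497, 0.0728, 0.097], [0.3802, 0.0659, 0.097]] mean [0.4088 0.1772 0.097 ]
[[0.4371, 0.2892, 0.079], [0.3717, 0.283, 0.079], [0.4501, 0.073, 0.079], [0.3804, 0.0687, 0.079]] mean [0.4098 0.1785 0.079 ]
[[0.4555, 0.0223, 0.131], [0.3818, 0.0196, 0.131]] mean [0.4187 0.0209 0.131 ]
[[0.3974, 0.3794, 0.049]] mean [0.3974 0.3794 0.049 ]
[[0.4351, 0.3695, 0.008], [0.3622, 0.3652, 0.008], [0.4618, -0.0612, 0.008], [0.3883, -0.063, 0.008]] mean [0.4119 0.1526 0.008 ]
```

Emit:
move_arm([
  [0.8,4.6,0,0,0,6.8],
  [0.8,4.6,0,0,0,6.8],
  [0.8,4.6,0,0,0,6.8],
  [0.8,4.6,0,0,0,6.8],
  [0.8,4.6,0,0,0,6.8],
  [0.8,4.6,0,0,0,6.8],
  [0.7,4.6,0,0,0,6.8],
  [0.7,4.6,0,0,0,6.7],
])

```text
clock: 15.65
position: [0.4102, 0.0841, 0.2037]
ee_rot: [0.11, -3.138, 0.001]
force: [2.3, -0.2, -1.5]
width: 0.781
```

Emit:
move_arm([
  [0,3.2,0,0,0,0],
  [0,3.2,-1,0,0,0],
  [0,0,-2,0,0,0],
  [0,0,0,0,0,0],
])

```text
clock: 16.05
position: [0.4089, 0.1461, 0.1719]
ee_rot: [0.105, -3.134, 0.005]
force: [-0.1, -0.8, -1.0]
width: 0.78
```

Run:
```python
from h import *
im=get('wrist'); save(im,'w9.png'); s=im['s'];print(s['position'],s['ee_rot'],s['width']); M=R.from_rotvec(s['ee_rot']).as_matrix(); print('yaw',np.degrees(np.arctan2(-M[0,1],M[1,1])))
np.save('pose9.npy',np.r_[s['position'],s['ee_rot']])
```

```text
[0.40894642 0.14608749 0.17190287] [ 0.10473115 -3.134311    0.00529295] 0.7801687465854475
yaw 3.828100259102988
```

View pics/w9.png

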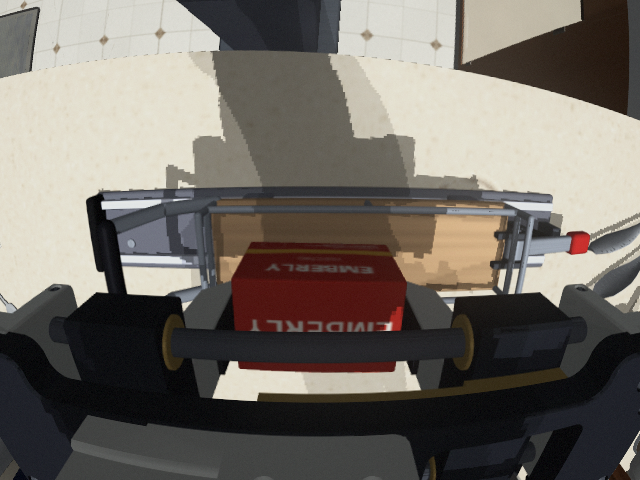

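Run:
```python
from h import *
im=get('wrist'); print(im['s']['position'])
p=np.load('pose9.npy'); im['s']['position']=p[:3]; im['s']['ee_rot']=p[3:]
z=p[2]
for L,h in(([(233,283),(405,281)],z+.0075),([(238,371),(395,371)],z+.0075),([(248,243),(389,244)],z-.0405)):
    print([atz(im,*q,h).round(4).tolist() for q in L])
print('near side rail',[atz(im,*q,.079).round(4).tolist() for q in[(215,211),(505,213)]])
print('near deck edge',[atz(im,*q,.058).round(4).tolist() for q in[(218,205),(510,206)]])
print('end load posts', atz(im,520,216,.097).round(4), 'inner deck end',atz(im,503,250,.058).round(4),'home',atz(im,216,250,.058).round(4))
```

```text
[0.40970264 0.14537876 0.17309425]
[[0.3903, 0.111, 0.1794], [0.3848, 0.1781, 0.1794]]
[[0.4334, 0.1118, 0.1794], [0.4285, 0.181, 0.1794]]
[[0.3892, 0.1083, 0.1314], [0.3849, 0.1803, 0.1314]]
near side rail [[0.3861, 0.0762, 0.079], [0.3729, 0.2734, 0.079]]
near deck edge [[0.3867, 0.0726, 0.058], [0.371, 0.2889, 0.058]]
end load posts [0.3705 0.2752 0.097 ] inner deck end [0.4062 0.2901 0.058 ] home [0.4206 0.0708 0.058 ]
```

Emit:
move_arm([
  [0.3,0,-1,0,0,-0.4],
  [0,0,-2,0,0,0],
  [0,0,-2,0,0,0],
  [0,0,-1.5,0,0,0],
  [0,0,-0.4,0,0,0],
  [0,0,0,0,0,0],
])

```text
clock: 16.75
position: [0.4144, 0.1457, 0.1056]
ee_rot: [0.089, -3.14, 0.001]
force: [1.0, -1.0, -1.1]
width: 0.78
```

Emit:
move_arm([
  [0,0,-0.4,0,0,0],
  [0,0,0,0,0,0],
])

```text
clock: 16.95
position: [0.4147, 0.1464, 0.102]
ee_rot: [-0.091, 3.139, 0.001]
force: [-1.5, 0.4, -0.6]
width: 0.784
```

Emit:
move_arm([
  [-0.2,0,-0.3,0,0,0],
  [0,0,-0.1,0,0,0],
  [0,0,0,0,0,0],
])

```text
clock: 17.25
position: [0.4127, 0.1466, 0.0985]
ee_rot: [-0.091, 3.139, 0.002]
force: [-2.4, -1.2, 10.8]
width: 0.777
```

Emit:
move_arm([
  [0,0,0,0,0,0],
  [0,0,0,0,0,0],
  [0,0,0,0,0,0],
  [0,0,2,0,0,0],
  [0,0,4,0,0,0],
  [0,0,4,0,0,0],
  [0,0,4,0,0,0],
], grip=0.9)

```text
clock: 17.95
position: [0.412, 0.146, 0.2391]
ee_rot: [0.091, -3.14, 0.001]
force: [0.2, 0.3, -0.8]
width: 0.9
```

Run:
```python
from h import *
im=get('wrist'); save(im,'w10.png'); t=get('top'); save(t,'t10.png')
c=cv2.resize(t['color'][240:300,200:400,::-1],(640,192),interpolation=cv2.INTER_CUBIC)
cv2.imwrite('pics/c10.png',np.vstack([c,im['color'][150:400,:,::-1]])); print(im['s']['position'],im['s']['force'])
```

```text
[0.41203502 0.14596398 0.23911134] [ 0.23106181  0.27824274 -0.82680775]
```

View pics/c10.png

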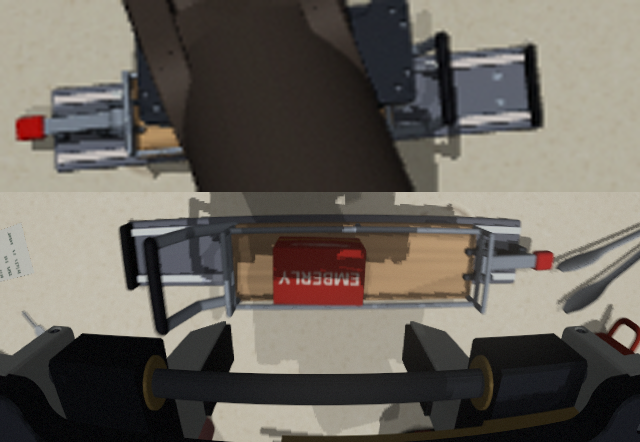

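Emit:
move_arm([
  [0.3,-4.8,0,0,0,0],
  [0.3,-4.8,0,0,0,0],
  [0.3,-4.8,0,0,0,0],
  [0.3,-4.8,0,0,0,0],
  [0.3,-4.8,0,0,0,0],
  [0.3,-4.8,0,0,0,0],
  [0.3,-4.8,0,0,0,0],
  [0.3,-4.8,0,0,0,0],
], grip=1)

```text
clock: 18.85
position: [0.4361, -0.2392, 0.2373]
ee_rot: [0.092, -3.14, -0.001]
force: [0.8, 0.7, 0.7]
width: 1.0
```

Emit:
move_arm([
  [0.3,-4.8,0,0,0,0],
  [0,-4.8,0,0,0,0],
  [0,-4.8,0,0,0,0],
  [0,0,-3,0,0,0],
  [0,0,-3,0,0,0],
  [0,0,0,0,0,0],
])

```text
clock: 19.45
position: [0.4374, -0.38, 0.1738]
ee_rot: [0.09, -3.135, -0.007]
force: [0.2, 0.9, -0.8]
width: 1.0
```

Run:
```python
from h import *
im=get('wrist'); save(im,'w11.png'); s=im['s']; print(s['position'],s['ee_rot'])
np.save('pose11.npy',np.r_[s['position'],s['ee_rot']])
for o in outline_of('wrist','bottle_redcap'): print(o['p'],o['rect'])
hsv=cv2.cvtColor(im['color'],cv2.COLOR_RGB2HSV)
m=((hsv[...,0]<8)|(hsv[...,0]>170))&(hsv[...,1]>130)&(hsv[...,2]>50); m[380:]=0
n,l,st,c=cv2.connectedComponentsWithStats(m.astype(np.uint8))
for i in range(1,n):
    if st[i,4]>150: print(st[i],c[i],atz(im,*c[i],.084))
cv2.imwrite('pics/c11.png',im['color'][120:420,120:520,::-1])
```

```text
[ 0.43738271 -0.38001459  0.17382251] [ 0.08957905 -3.13457076 -0.00667552]
0.62 [264.6, 203.0, 59.4, 84.0]
[264 263  57  23 916] [292.41484716 272.6768559 ] [ 0.45236311 -0.39620816  0.084     ]
```

View pics/c11.png

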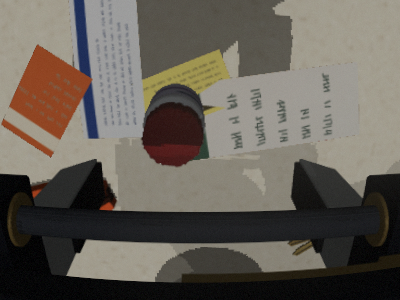

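Run:
```python
from h import *
im=get('wrist'); b=dict(im); p=np.load('pose11.npy'); b['s']={'position':p[:3],'ee_rot':p[3:]}
a=dict(im); w=np.load('w6.npz'); a['s']={'position':w['position'],'ee_rot':w['ee_rot']}
print('cap',atz(b,293,254,.084),'tri',tri((a,212,262),(b,293,254)),'now',im['s']['position'])
```

```text
cap [ 0.43919542 -0.39627848  0.084     ] tri [ 0.44235193 -0.39657488  0.07623623] now [ 0.43910794 -0.38140924  0.1776872 ]
```

Emit:
move_arm([
  [0.1,-1.5,0,0,0,0],
  [0,0,-3,0,0,0],
  [0,0,-3,0,0,0],
  [0,0,-3,0,0,0],
  [0,0,-2.6,0,0,0],
  [0,0,0,0,0,0],
])

```text
clock: 20.2
position: [0.44, -0.3955, 0.0606]
ee_rot: [0.093, -3.138, -0.003]
force: [-0.7, -0.2, -0.1]
width: 1.003
```

Emit:
move_arm([
  [0,0,0,0,0,0],
  [0,0,0,0,0,0],
  [0,0,0,0,0,0],
  [0,0,0,0,0,0],
  [0,0,0,0,0,0],
  [0,0,0,0,0,0],
  [0,0,0,0,0,0],
  [0,0,0,0,0,0],
], grip=0, force=15)

```text
clock: 21.0
position: [0.4405, -0.3968, 0.0619]
ee_rot: [-0.091, 3.14, -0.0]
force: [-0.7, 0.5, 2.4]
width: 0.478
```

Emit:
move_arm([
  [0,0,1,0,0,0],
  [0,0,2,0,0,0],
  [0,0,4,0,0,0],
  [0,0,4,0,0,0],
  [0,0,3,0,0,0],
  [0,0,0,0,0,0],
])

```text
clock: 21.6
position: [0.4416, -0.3986, 0.2065]
ee_rot: [-0.09, 3.135, -0.007]
force: [0.8, -1.1, -2.4]
width: 0.48
```

Emit:
move_arm([
  [-0.2,4,2,0,0,0],
  [-0.2,4.5,0,0,0,0],
  [-0.3,4.5,0,0,0,0],
  [-0.2,4.5,0,0,0,0],
  [-0.3,4.5,0,0,0,0],
  [-0.2,4.5,0,0,0,0],
  [-0.3,4.5,0,0,0,0],
  [-0.2,4.5,0,0,0,0],
])

```text
clock: 22.4
position: [0.4203, -0.0399, 0.2215]
ee_rot: [0.091, -3.14, -0.0]
force: [1.5, 0.7, -1.4]
width: 0.48
```

Emit:
move_arm([
  [-0.3,4.5,0,0,0,0],
  [-0.3,4.5,0,0,0,0],
  [-0.2,4.5,0,0,0,0],
  [-0.3,4.5,0,0,0,0],
  [-0.2,4.5,0,0,0,0],
  [0,3.5,0,0,0,0],
  [0,1.5,0,0,0,0],
  [0,0,0,0,0,0],
])

```text
clock: 23.2
position: [0.4077, 0.2351, 0.2212]
ee_rot: [0.097, -3.139, 0.001]
force: [0.2, -0.0, -0.4]
width: 0.481
```

Run:
```python
from h import *
s=monitor.observe(); print(s['position'],s['ee_rot'],s['width'],s['force'])
```

```text
[0.40774439 0.23512962 0.22121179] [ 9.65278214e-02 -3.13941484e+00  8.15948330e-04] 0.48089212071207726 [ 0.19636906 -0.04908611 -0.44337152]
```

Emit:
move_arm([
  [0,-0.1,-3,0,0,0],
  [0,0,-3,0,0,0],
  [0,0,-2,0,0,0],
  [0,0,-1.2,0,0,0],
  [0,0,-0.4,0,0,0],
  [0,0,0,0,0,0],
])

```text
clock: 23.8
position: [0.4086, 0.2316, 0.1258]
ee_rot: [0.089, -3.14, 0.001]
force: [-0.1, -0.5, -1.1]
width: 0.48
```

Emit:
move_arm([
  [0,0,-0.3,0,0,0],
  [0,0,0,0,0,0],
])

```text
clock: 24.0
position: [0.4087, 0.2325, 0.1233]
ee_rot: [-0.091, 3.139, 0.001]
force: [-0.6, 0.1, -1.3]
width: 0.482
```

Emit:
move_arm([
  [0,0,-0.3,0,0,0],
  [0,0,0,0,0,0],
])

```text
clock: 24.2
position: [0.4085, 0.2326, 0.1199]
ee_rot: [-0.091, 3.14, 0.001]
force: [0.5, -0.1, -1.0]
width: 0.483
```

Emit:
move_arm([
  [0,0,-0.2,0,0,0],
  [0,0,0,0,0,0],
])

```text
clock: 24.4
position: [0.4092, 0.2326, 0.1187]
ee_rot: [-0.091, 3.139, 0.002]
force: [-1.3, -1.3, 10.4]
width: 0.476
```

Contact. Release gently and lift.

Emit:
move_arm([
  [0,0,0,0,0,0],
  [0,0,0,0,0,0],
  [0,0,0,0,0,0],
  [0,0,2,0,0,0],
  [0,0,4,0,0,0],
  [0,0,4,0,0,0],
  [0,0,4,0,0,0],
  [0,0,0,0,0,0],
], grip=0.62)

```text
clock: 25.2
position: [0.4106, 0.2336, 0.2625]
ee_rot: [-0.091, 3.134, 0.008]
force: [0.8, -0.2, 0.0]
width: 0.618
```

Run:
```python
from h import *
im=get('wrist'); save(im,'w12.png'); print(im['s']['position'],im['s']['force'],im['s']['width'])
t=get('scene'); 
c=cv2.resize(t['color'][225:290,220:400,::-1],(640,231),interpolation=cv2.INTER_CUBIC)
cv2.imwrite('pics/c12.png',np.vstack([c,im['color'][150:400,:,::-1]]))
```

```text
[0.41063635 0.23360372 0.26246803] [ 0.80759949 -0.20151732  0.03928471] 0.6175331027952754
```

View pics/c12.png

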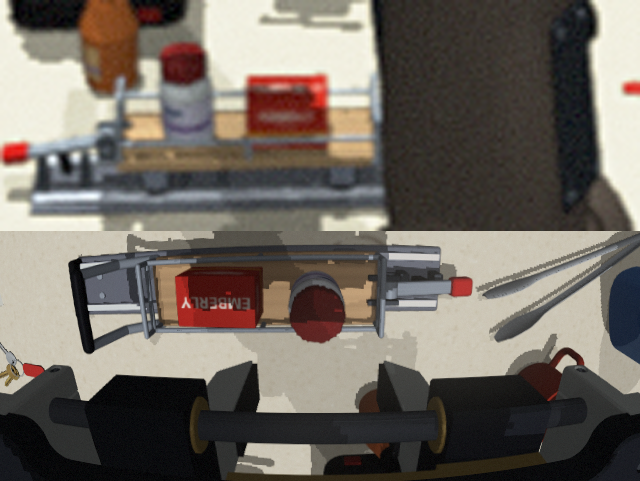

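Run:
```python
from h import *
im=get('wrist'); s=im['s']; print(s['joints'].round(2),s['position'])
print('pad',atz(im,461,206,.049))
```

```text
[-1.    0.16  0.43  1.94 -0.08  1.05  1.09] [0.40859757 0.23265394 0.25835717]
pad [0.39424517 0.37566342 0.049     ]
```

Emit:
move_arm([
  [-0.2,2.5,0,0,0,8.2],
  [-0.2,2.5,0,0,0,8.2],
  [-0.2,2.5,0,0,0,8.2],
  [-0.2,2.5,0,0,0,8.2],
  [-0.2,2.5,0,0,0,8.2],
  [-0.2,2.5,0,0,0,8.2],
  [0,0,0,0,0,8.2],
  [0,0,0,0,0,8.2],
], grip=0.55)

```text
clock: 26.15
position: [0.3953, 0.3826, 0.2554]
ee_rot: [1.785, -2.58, 0.001]
force: [-0.4, -0.7, -0.0]
width: 0.551
```

Emit:
move_arm([
  [0,0,-3,0,0,8.2],
  [0,0,-3,0,0,8.2],
  [0,0,-3,0,0,8],
  [0,0,0,0,0,0],
  [0,0,0,0,0,0],
])

```text
clock: 26.65
position: [0.396, 0.3817, 0.167]
ee_rot: [2.278, -2.159, 0.0]
force: [0.6, -0.1, -0.8]
width: 0.553
```

Run:
```python
from h import *
im=get('wrist'); save(im,'w13.png'); s=im['s']; print(s['joints'].round(2),s['position'],s['force'],s['width']); M=R.from_rotvec(s['ee_rot']).as_matrix(); print(M.round(3),'yaw',np.degrees(np.arctan2(-M[0,1],M[1,1])))
print(proj(im,[.396,.381,.049]))
hsv=cv2.cvtColor(im['color'],cv2.COLOR_RGB2HSV)
m=((hsv[...,0]<8)|(hsv[...,0]>170))&(hsv[...,1]>150)&(hsv[...,2]>60)
n,l,st,c=cv2.connectedComponentsWithStats(m.astype(np.uint8))
for i in range(1,n):
    if st[i,4]>100: print(st[i],c[i],atz(im,*c[i],.049))
```

```text
[-0.92  0.4   0.07  1.86 -0.04  0.89  2.37] [0.39601116 0.38166406 0.16696117] [ 0.5554316  -0.05031403 -0.84792801] 0.5525539091283239
[[ 0.054 -0.999 -0.002]
 [-0.999 -0.054 -0.002]
 [ 0.002  0.002 -1.   ]] yaw 93.06703789611333
[317.45229495 239.68530626]
[ 262    0   81   23 1304] [302.7047546    8.66411043] [0.4148582  0.21703645 0.049     ]
[300 224  26  30 704] [312.41193182 238.1875    ] [0.39968998 0.38006331 0.049     ]
```

View pics/w13.png

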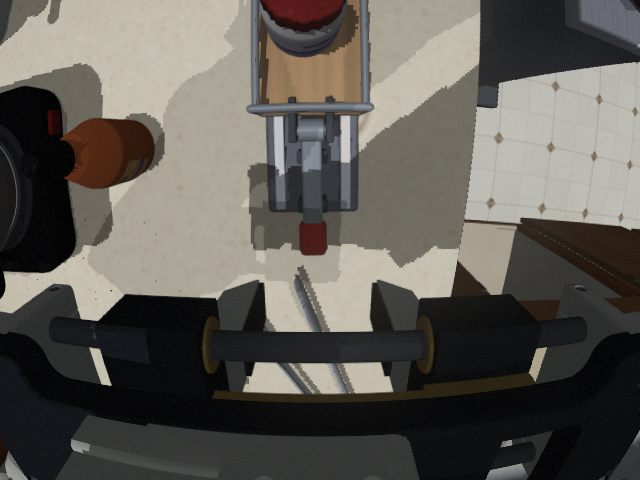

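Emit:
move_arm([
  [0.2,0.1,-3,0,0,0],
  [0.1,0,-3,0,0,0],
  [0,0,-3,0,0,0],
  [0,0,-2,0,0,0],
  [0,0,-1,0,0,0],
  [0,0,0,0,0,0],
])

```text
clock: 27.3
position: [0.3994, 0.3835, 0.0477]
ee_rot: [2.283, -2.157, 0.0]
force: [-0.5, 0.3, 0.8]
width: 0.554
```

Emit:
move_arm([
  [0,0,0,0,0,0],
  [0,0,0,0,0,0],
  [0,0,0,0,0,0],
  [0,0,0,0,0,0],
  [0,0,0,0,0,0],
  [0,0,0,0,0,0],
], grip=0, force=20)

```text
clock: 27.9
position: [0.3993, 0.3836, 0.0482]
ee_rot: [-2.285, 2.156, 0.0]
force: [-1.9, -0.7, 5.9]
width: 0.215
```

Emit:
move_arm([
  [0,0.1,0.7,0,0,0],
  [0,0,0.7,0,0,0],
  [0,0,0.7,0,0,0],
  [0,-0.1,0.7,0,0,0],
  [0,-0.2,0.7,0,0,0],
  [0,-0.2,0.7,0,0,0],
  [0,-0.3,0.7,0,0,0],
  [0,-0.3,0.6,0,0,0],
])

```text
clock: 28.7
position: [0.3998, 0.3734, 0.1036]
ee_rot: [-2.284, 2.155, -0.0]
force: [2.0, 1.0, -4.5]
width: 0.218
```

Emit:
move_arm([
  [0,-0.2,0.3,0,0,0],
  [0,-0.1,0.2,0,0,0],
  [0,0,0,0,0,0],
])

```text
clock: 29.0
position: [0.3999, 0.3693, 0.1071]
ee_rot: [2.284, -2.156, 0.002]
force: [4.4, 1.0, -11.9]
width: 0.214
```

Emit:
move_arm([
  [0,-0.1,0.3,0,0,0],
  [0,0,0,0,0,0],
])

```text
clock: 29.2
position: [0.3999, 0.3677, 0.1093]
ee_rot: [2.282, -2.156, 0.002]
force: [7.7, 0.3, -20.3]
width: 0.219
```

Run:
```python
from h import *
s=monitor.observe(); print(s['position'],s['force'],s['width'])
```

```text
[0.39989777 0.36773298 0.10925615] [  7.66193239   0.31352674 -20.33486302] 0.21900062232586812
```

Emit:
move_arm([
  [0,0,-0.2,0,0,0],
  [0,0,0,0,0,0],
  [0,0,0,0,0,0],
  [0,0,3,0,0,0],
  [0,0,4,0,0,0],
  [0,0,4,0,0,0],
  [0,0,0,0,0,0],
], grip=0.5)

```text
clock: 29.9
position: [0.4014, 0.3716, 0.2244]
ee_rot: [-2.278, 2.15, 0.001]
force: [0.4, 0.4, -1.5]
width: 0.504
```

Run:
```python
from h import *
im=get('wrist'); save(im,'w14.png'); s=im['s']; print(s['position'],s['force'],s['width'])
hsv=cv2.cvtColor(im['color'],cv2.COLOR_RGB2HSV)
m=((hsv[...,0]<8)|(hsv[...,0]>170))&(hsv[...,1]>150)&(hsv[...,2]>60)
n,l,st,c=cv2.connectedComponentsWithStats(m.astype(np.uint8))
for i in range(1,n):
    if st[i,4]>100: print(st[i],c[i],atz(im,*c[i],.1))
print('up pred',proj(im,[.3995,.371,.095]),'down pred',proj(im,[.3995,.3803,.042]))
t=get('top'); o=outline_of('top','pedal'); print([(k['p'],k['rect']) for k in o])
hsv=cv2.cvtColor(t['color'],cv2.COLOR_RGB2HSV); m=((hsv[...,0]<8)|(hsv[...,0]>170))&(hsv[...,1]>150)&(hsv[...,2]>60); m[:255]=0;m[:,:190]=0; m[:,260:]=0
ys,xs=np.nonzero(m); print(len(xs),xs.mean(),ys.mean()); up=proj(t,[.3995,.371,.1]);print(up,proj(t,[.3995,.3803,.045]))
```

```text
[0.40135006 0.37159252 0.22444539] [ 0.36377383  0.41500971 -1.47379516] 0.5035265251300821
[ 283    0   69   59 3235] [316.88531685  27.64976816] [0.41152086 0.22059407 0.1       ]
[309 214  25  32 617] [320.13938412 228.02106969] [0.4007656  0.36502636 0.1       ]
up pred [321.34518519 233.92562473] down pred [320.53197541 226.67709227]
[(0.52, [205.8, 275.0, 31.9, 8.2])]
153 240.8235294117647 272.4901960784314
[208.13824375 277.4286092 ] [209.51340778 279.36577144]
```

Emit:
move_arm([
  [0.2,-3.2,0,0,0,-8.2],
  [0.2,-3.2,0,0,0,-8.2],
  [0.2,-3.2,0,0,0,-8.2],
  [0.2,-3.2,0,0,0,-8.2],
  [0.2,-3.2,0,0,0,-8.2],
  [0.2,-3.2,0,0,0,-8.2],
  [0.2,-3.2,0,0,0,-8.2],
  [0.2,-3.2,0,0,0,-8.2],
], grip=0.6)

```text
clock: 30.85
position: [0.4143, 0.1118, 0.2175]
ee_rot: [0.743, -3.05, 0.001]
force: [1.3, 0.2, -0.3]
width: 0.6
```

Emit:
move_arm([
  [0.2,-3.2,0,0,0,-8.2],
  [0,-3.2,0,0,0,-8.2],
  [0,-3,0,0,0,-8],
  [0,0,0,0,0,0],
  [0,0,0,0,0,0],
])

```text
clock: 31.35
position: [0.4166, 0.0191, 0.2179]
ee_rot: [0.091, -3.138, 0.001]
force: [-0.3, 0.9, 0.4]
width: 0.601
```

Run:
```python
from h import *
im=get('wrist'); save(im,'w15.png'); s=im['s']; print(s['joints'].round(2),s['position'],s['force'],s['width']); M=R.from_rotvec(s['ee_rot']).as_matrix(); print('yaw',np.degrees(np.arctan2(-M[0,1],M[1,1])))
sc=get('scene')
c=cv2.resize(sc['color'][225:290,220:400,::-1],(640,231),interpolation=cv2.INTER_CUBIC)
cv2.imwrite('pics/c15.png',np.vstack([c,im['color'][130:400,:,::-1]]))
```

```text
[-0.64  0.12  0.52  2.11 -0.07  0.93  1.55] [0.4166153  0.01906097 0.21787859] [-0.33035583  0.87806337  0.36748644] 0.6008947968197166
yaw 3.318418933560961
```

View pics/c15.png

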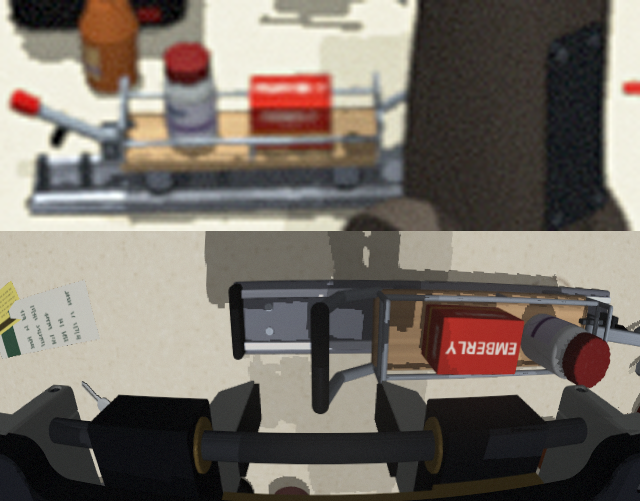

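Emit:
move_arm([
  [0.2,0.1,-3,0,0,0],
  [0,0,-3,0,0,0],
  [0,0,-2.3,0,0,0],
  [0,0,-1,0,0,0],
  [0,0,0,0,0,0],
])

```text
clock: 31.95
position: [0.4185, 0.0209, 0.1247]
ee_rot: [0.094, -3.137, 0.001]
force: [-0.6, -0.6, 0.8]
width: 0.602
```

Emit:
move_arm([
  [0,0,0,0,0,0],
  [0,0,0,0,0,0],
  [0,0,0,0,0,0],
  [0,0,0,0,0,0],
  [0,0,0,0,0,0],
  [0,0,0,0,0,0],
  [0,0,0,0,0,0],
  [0,0,0,0,0,0],
], grip=0, force=20)

```text
clock: 32.75
position: [0.4195, 0.0204, 0.1259]
ee_rot: [-0.091, 3.14, 0.0]
force: [-0.8, -0.6, 4.1]
width: 0.125
```

Emit:
move_arm([
  [0,-0.4,0,0,0,0],
  [0,-0.8,0,0,0,0],
  [0.1,-1.2,0,0,0,0],
  [0.1,-1.2,0,0,0,0],
  [0.1,-1.2,0,0,0,0],
  [0.1,-1.2,0,0,0,0],
  [0.1,-1.2,0,0,0,0],
  [0.1,-1.2,0,0,0,0],
])

```text
clock: 33.55
position: [0.425, -0.0647, 0.1259]
ee_rot: [0.09, -3.14, -0.0]
force: [-2.0, 2.7, 7.3]
width: 0.122
```

Emit:
move_arm([
  [0.1,-1,0,0,0,0],
  [0,-0.7,0,0,0,0],
  [0,-0.5,0,0,0,0],
  [0,-0.4,0,0,0,0],
  [0,-0.3,0,0,0,0],
  [0,0,0,0,0,0],
])

```text
clock: 34.15
position: [0.4268, -0.0933, 0.1259]
ee_rot: [-0.09, 3.139, -0.001]
force: [2.0, -1.0, 3.5]
width: 0.124
```

Emit:
move_arm([
  [0,-0.3,0,0,0,0],
  [0,-0.2,0,0,0,0],
  [0,0,0,0,0,0],
])

```text
clock: 34.45
position: [0.427, -0.0964, 0.1259]
ee_rot: [-0.093, 3.139, 0.002]
force: [3.3, 6.2, 4.8]
width: 0.122
```

Emit:
move_arm([
  [0,-0.3,0,0,0,0],
  [0,0,0,0,0,0],
])

```text
clock: 34.65
position: [0.427, -0.0965, 0.1258]
ee_rot: [0.097, -3.14, -0.008]
force: [3.3, 18.6, 8.7]
width: 0.119
```

Emit:
move_arm([
  [0,-0.2,0,0,0,0],
  [0,0,0,0,0,0],
])

```text
clock: 34.85
position: [0.427, -0.0966, 0.1258]
ee_rot: [0.1, -3.139, -0.011]
force: [3.8, 27.1, 9.9]
width: 0.126
```

Emit:
move_arm([
  [0,0.3,0,0,0,0],
  [0,0,0,0,0,0],
  [0,0,0,0,0,0],
  [0,0,0,0,0,0],
  [0,0,3,0,0,0],
  [0,0,4,0,0,0],
  [0,0,4,0,0,0],
  [0,0,0,0,0,0],
], grip=0.6)

```text
clock: 35.65
position: [0.4286, -0.1009, 0.2399]
ee_rot: [-0.089, 3.133, -0.0]
force: [0.6, -0.2, 0.1]
width: 0.599
```

Run:
```python
from h import *
im=get('wrist'); save(im,'w16.png'); s=im['s']; print(s['position'],s['force'],s['width'])
print('bar exp',proj(im,[.427,-.0965,.131]))
g=cv2.cvtColor(im['color'],cv2.COLOR_RGB2GRAY); v=250; r=g[v]; xs=np.nonzero(r[230:420]<45)[0]+230; print(xs.min() if len(xs) else 0,xs.max() if len(xs) else 0, [atz(im,u,v,.131).round(4).tolist() for u in ((xs.min()+xs.max())/2,)])
```

```text
[ 0.4286105  -0.10085141  0.23992318] [ 0.55572078 -0.22472275  0.11290442] 0.5988503591095454
bar exp [325.0467481  240.03177886]
317 331 [[0.4344, -0.0968, 0.131]]
```

Emit:
move_arm([
  [-0.3,4.6,0,0,0,0],
  [-0.3,4.6,0,0,0,0],
  [-0.3,4.6,0,0,0,0],
  [-0.3,4.6,0,0,0,0],
  [-0.3,4.6,0,0,0,0],
  [-0.3,4.6,0,0,0,0],
  [-0.3,4.6,0,0,0,0],
  [-0.3,4.5,0,0,0,0],
], grip=0)

```text
clock: 36.5
position: [0.4015, 0.2685, 0.2345]
ee_rot: [0.09, -3.139, 0.002]
force: [0.8, -0.9, 0.5]
width: 0.003
```

Emit:
move_arm([
  [0,0,0,0,0,0],
  [0,0,-4,0,0,0],
  [0,0,-4,0,0,0],
  [0,0,-1.5,0,0,0],
  [0,0,0,0,0,0],
])

```text
clock: 37.0
position: [0.4006, 0.265, 0.1377]
ee_rot: [0.09, -3.135, 0.007]
force: [0.2, 0.1, 0.4]
width: 0.008
```

Run:
```python
from h import *
im=get('wrist'); save(im,'w17.png'); s=im['s']; print(s['position'],s['force'],s['width'])
hsv=cv2.cvtColor(im['color'],cv2.COLOR_RGB2HSV)
m=((hsv[...,0]<8)|(hsv[...,0]>170))&(hsv[...,1]>150)&(hsv[...,2]>60)
n,l,st,c=cv2.connectedComponentsWithStats(m.astype(np.uint8))
for i in range(1,n):
    if st[i,4]>80: print(st[i],c[i].round(),atz(im,*c[i],.1))
cv2.imwrite('pics/c17.png',im['color'][120:420,:,::-1])
```

```text
[0.40064512 0.26504056 0.13768069] [0.16734323 0.12579516 0.39261625] 0.007556804076470969
[   0  245   41   68 1039] [ 12. 287.] [0.42274563 0.05332598 0.1       ]
[271 275  36  24 375] [283. 284.] [0.40106414 0.24604011 0.1       ]
```

View pics/c17.png

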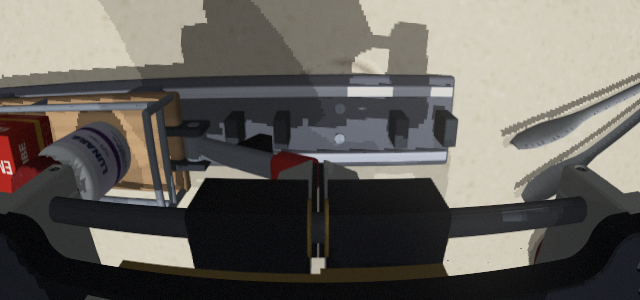

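Emit:
move_arm([
  [0.4,0,-2,0,0,0],
  [0,0,-1.3,0,0,0],
  [0,0,-1,0,0,0],
  [0,0,-1,0,0,0],
  [0,0,-1,0,0,0],
  [0,0,-0.4,0,0,0],
  [0,0,0,0,0,0],
])

```text
clock: 37.75
position: [0.4068, 0.2675, 0.0744]
ee_rot: [-0.091, 3.14, 0.001]
force: [0.6, 0.4, 1.9]
width: 0.003
```

Emit:
move_arm([
  [0,0,-0.4,0,0,0],
  [0,0,0,0,0,0],
])

```text
clock: 37.95
position: [0.4067, 0.2666, 0.0698]
ee_rot: [-0.089, 3.14, -0.0]
force: [0.4, -0.2, -0.1]
width: 0.005
```

Emit:
move_arm([
  [0,0,-0.3,0,0,0],
  [0,0,-0.1,0,0,0],
  [0,0,0,0,0,0],
])

```text
clock: 38.25
position: [0.4069, 0.2673, 0.0667]
ee_rot: [-0.09, 3.14, 0.001]
force: [-3.3, -1.4, 18.9]
width: 0.005
```

Emit:
move_arm([
  [0,0,-0.2,0,0,0],
  [0,0,0,0,0,0],
])

```text
clock: 38.45
position: [0.4071, 0.2681, 0.0658]
ee_rot: [-0.09, 3.139, 0.004]
force: [-6.7, -2.2, 36.9]
width: 0.001
```

Emit:
move_arm([
  [0,0,-0.2,0,0,0],
  [0,0,0,0,0,0],
])

```text
clock: 38.65
position: [0.4072, 0.269, 0.0649]
ee_rot: [-0.091, 3.138, 0.006]
force: [-11.6, -2.3, 54.0]
width: 0.004
```

Emit:
move_arm([
  [0,0,2,0,0,0],
  [0,0,4,0,0,0],
  [0,0,4,0,0,0],
  [0,0,4,0,0,0],
  [0,2,3,0,0,0],
  [0,4,0,0,0,0],
  [0,4,0,0,0,0],
  [0,0,0,0,0,0],
])

```text
clock: 39.45
position: [0.4049, 0.3727, 0.2315]
ee_rot: [0.1, -3.14, -0.004]
force: [-1.1, 0.0, -0.3]
width: 0.002
```

Run:
```python
from h import *
im=get('wrist'); t=get('top'); sc=get('scene'); s=monitor.observe(); print(s['position'],s['force'],s['clock'])
a=cv2.resize(t['color'][160:310,150:450,::-1],(600,300),interpolation=cv2.INTER_CUBIC)
b=cv2.resize(sc['color'][190:300,160:400,::-1],(600,275),interpolation=cv2.INTER_CUBIC)
w=cv2.resize(im['color'][:,:,::-1],(200,150))
c=np.vstack([a,b]); cv2.imwrite('pics/c18.png',c); save(im,'w18.png')
print('down pred top',proj(t,[.4065,.2635,.045]),'up',proj(t,[.4065,.254,.098]),'scene dn',proj(sc,[.4065,.2635,.042]),'up',proj(sc,[.4065,.254,.095]))
print(outline_of('scene','pedal')[:1] and outline_of('scene','pedal')[0]['rect'])
```

```text
[0.40633024 0.36633606 0.23113573] [ 0.55933547 -1.07930526 -0.27937925] 39.6
down pred top [251.57767089 275.65074364] up [252.15527834 273.63381625] scene dn [262.38668487 266.94822855] up [264.57163908 253.33182152]
[259.9, 262.3, 30.8, 10.3]
```

View pics/c18.png

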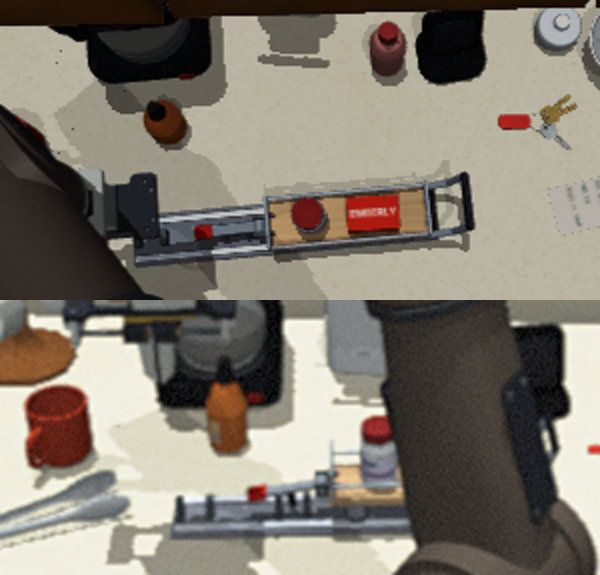

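```bash
python3 -c "
from cell import workorder; print(workorder.sign_off())"
```

```text
the job is handed in; nothing more can be done
None
```

I handed the job in at about 40 s on the robot's clock. The trolley is parked at home with the pedal down, carrying the red-cap bottle upright and the red carton flat along the deck.

- **Sequence:** I rolled the empty trolley to the loading stop and pressed the brake fully down. Then I loaded the carton and the bottle, flicked the pedal up, rolled the trolley against the home stop and pressed the pedal down again. No teal bottle showed in the two fixed-camera pictures or in the wrist-camera views of the work area, so I loaded only the red-cap one.
- **Last checks:** The final pictures show both items standing on the deck, and the arm was clear of everything. The red pad sits at pixel row 267, where 267 was predicted for down and 253 for up. The push bar is where I met the home stop, and both presses ended at the same height.
- **Disagreements:**
  - The trolley did not start at home; it was about 4 cm along the rail. The push bar slid in the jaws as the trolley met the loading stop, with about 30 N on the wrist.
  - The roll home measured 117 mm against the 120 mm stated. I took this as measuring error plus play.
  - The two brake presses peaked at 47 N and 54 N at the fingertips.
- **Bystanders:** The mug, syrup bottle and lotion bottle were not touched.

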